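Erect the studio reflector box and hold its bayonet lamp home

ROBOT

A 6-joint arm with a two-finger parallel gripper is mounted at the origin on the work surface. World frame = base frame: x ahead of the robot, y to its left, z up, the work surface at z = 0. Lengths are in mm, angles in rad, forces in N, time in s.
With the tool pointing down it reaches from about 300 to 775 mm from the base axis. Payload 14.6 kg.
Tool frame: the origin (TCP) lies between the finger pads; the fingertips stand 19 mm ahead of it and the grasp point (between the pads) is the TCP; z points along the fingers, y is the line along which they close (so a half turn about z gives the same grasp; the last joint's range is limited). The gripper opens to 94 mm and grips with 3 to 60 N. Pads are 16 mm wide; open, the fingers measure 119 mm over their backs; the gripper's body (75 mm by 177 mm) begins 78 mm behind the grasp point.
Start: joints at [1.154, 0.3, 1.521, -0, 1.321, -0.067], TCP at [188.487, 516.684, 224.446] pointing down, gripper open.
Joint ranges: [-3.03, 3.03], [-0.79, 2.21], [0.23, 2.52], [-1.04, 4.18], [0, 3.07], [-2.55, 2.55]. Speed limits (rad/s): [2.22, 2.22, 2.57, 3.14, 3.14, 3.14].

INTERFACE

Orientations are given as [roll, pitch, yaw] about the fixed x, y, z axes, in that order (R = Rz(yaw) Ry(pitch) Rx(roll)).
In Python, from cell import monitor, imaging, job, find_in, trace gives the robot as it stands. The module is installed in compiled form; this text tells all that it offers.
- The arm moves only by the tool arm_command, never from a script. Its argument "steps" is a list of rows, each a list of 5 numbers: the opening, from 0 (shut) to 1 (fully open), then the shift along the tool's x, y, z in mm, then the turn about the tool's z in degrees. In form: [[gripper, dx, dy, dz, turn], ...]. A call has 1 to 20 rows; each row is the pose to reach, as a shift and turn from the pose commanded when the call began, along the tool's axes at that moment; what a row does not reach only later rows make up. A row lasts 1/8 s, in which the tool goes at most 62.5 mm and 10.7 degrees, less where a joint would pass 70% of its speed; a pose out of reach is approached as far as the arm can. A call with a gripper value outside its range is refused whole. The fingers move at their own pace and stop on an object; "force" is the grip in N (left out, the last holds). Time passes only in rows, so rows that repeat a pose let the fingers close. It gives the time, the measured TCP pose, the force, the opening and the grip force at its end, in the units of the state.
- monitor.read_state(): the state, without advancing time (a new reading comes with each control period).
- imaging.camera(name): name is "scene" or "top"; returns a dict with "img" (384x512x3 uint8, red, green, blue), "mtx" (3x3 intrinsics, pixels), "view" (4x4, takes a point from world to camera coordinates). Camera axes: x right, y down, z forward; pixel columns grow to the right and rows downward; lengths in mm; the calibration is good to about 2 mm. A picture is of the moment at which its call begins. There is no depth.
- job.sign_off(): hands the job in; it is judged then, once.
Trained networks look in a picture, given as the dict that the camera call returned (one of the last four; its "shot" number tells which), for a name from the list of things; names that differ only in an ending like _2 or _b are one class to them, and where a whole thing is asked for, a point or a joint stands for the part that bears it (a point fixed in the world has none). Each returns a list of dicts, best first, with "p" (0 to 1); they miss things now and then, are a little off and sometimes report something else, mostly with a low value. They report only what shows in the picture. A call takes as long as a camera call.
- find_in(picture, target): "rect" ([centre column, centre row, width, height] in pixels, round what is visible of it).
- trace(picture, target): "region" (384x512 bool, what is visible of it) and "rect" ([centre column, centre row, width, height] in pixels, round what is visible of it).
The state is a dict: "clock": time; "joints": joint angles; "qd": joint speeds; "effort": joint torques, N m; "eef_pos": TCP position; "eef_rot": TCP orientation; "wrist_force": force on the tool from outside, world axes, zero at the start; "moment": the same for the moment, N m; "finger_gap": finger opening in mm; "finger_force": force on a finger pad.
Only numpy, scipy, OpenCV 4.12 (cv2) and the standard library are available. Lean on these libraries where they do the work, as an engineer would, in place of code of your own. Each camera call takes 0.05 s, during which the arm holds its last target. There are 200 camera calls.

TASK

Set up the fold-up reflector light on the drawing table: first raise its left, right and back panels fully upright, then take the white daylight lamp from the rack, push it into the bayonet lampholder with its pins in the slots, and twist it a quarter turn clockwise (seen from above) as far as it goes. The holder's catch is worn, so finish while still gripping the lamp, turned and pressed right down against the spring with its collar flush on the holder's rim; do not let go. Leave the amber lamp and the other things on the table where they are.

Things in the scene. Friction and masses are not known exactly. Their poses are not given: they have to be found in the camera images.
- reflector: fixed fold-up reflector box: plywood base board 160 x 218 x 10 mm; origin at the centre of its underside, x to its back edge (away from the robot), y to its left edge, z up. White and silver panels, 5 mm thick, hinge along the left, right and back edges, 98 mm tall when upright; the front stays open. The lampholder (brass rim, black) stands on the board at x = -30 mm.
- holder_rim (a point): centre of the lampholder's mouth at the rim's top, 58 mm above the table; bore 31 mm, rim 55 mm across, 6 mm thick. Axes as the reflector's. Two 10 mm slots for the lamp's pins cut the rim at front and back (along x), in line with orange marks. Below the rim the pins (along x) turn only clockwise from above, to a stop just past 90 degrees, where they lie along the reflector's y.
- contact (a joint): sprung copper contact in the lampholder, m pushed down, 0 to 0.0155; the cap lands on it with lamp_seat 14 mm above the rim; reads about 0.014 with the lamp home. Pushes back with 3 N at rest, 10 N at home. The pins are under the rim, free to turn, once lamp_seat is less than 6 mm above the rim; a turned lamp that is let go is lifted those 6 mm.
- lamp: daylight lamp to fit: white tube 40 mm across, grey foot band, 98 mm tall, 0.14 kg, upright in either hole of the rack. Origin: centre of the cap's underside; z up the tube; x along its two pins (same either way round). Cap 28 mm across, z 0-26 mm; pins z 9-14 mm, 6 mm wide, 42 mm over both; black collar 54 mm across, z 26-32; tube z 32-98. A blue stripe over top and sides lies above the pins.
- lamp_seat (a point): point on the lamp's axis at the collar's underside, 26 mm above the lamp's origin; it coincides with holder_rim when the lamp is home, the collar flush on the rim.
- spare_lamp: bystander: same shape of lamp with an amber tube and black stripe, in the rack's other hole; origin and axes as the lamp's.
- rack: fixed wooden block 180 x 70 x 35 mm, x along its length, origin at the centre of its underside; two 45 mm through holes at x = -45 and +45 mm. The lamps hang in them by their collars, the caps' undersides 9 mm above the table.
- panel_left (a joint): hinge of the reflector's left (+y) panel: rad, 0 = flat outward on the table, 1.571 = upright at its stop; starts at 0 to 0.3. Stays where it is left (friction 0.12 N m; about 3 N at the bar lifts it). The hinge line runs parallel to that edge of the base board, 6.5 mm above the table, 112 mm to the side of the reflector's origin.
- panel_left_bar (a point): middle of the orange round pull bar of the left (+y) panel: 10 mm thick, 70 mm long, parallel to the hinge, posts at its ends; 70 mm from the hinge line along the panel, 34 mm off its mid-plane on the face that is up when flat and inside when upright. The bar can turn in the fingers. Axes: x from hinge to free edge, y along the bar, z out of that face.
- panel_right (a joint): hinge of the reflector's right (-y) panel: rad, 0 = flat outward on the table, 1.571 = upright at its stop; starts at 0 to 0.3. Stays where it is left (friction 0.12 N m; about 3 N at the bar lifts it). The hinge line runs parallel to that edge of the base board, 6.5 mm above the table, 112 mm to the side of the reflector's origin.
- panel_right_bar (a point): middle of the orange round pull bar of the right (-y) panel: 10 mm thick, 70 mm long, parallel to the hinge, posts at its ends; 70 mm from the hinge line along the panel, 34 mm off its mid-plane on the face that is up when flat and inside when upright. The bar can turn in the fingers. Axes: x from hinge to free edge, y along the bar, z out of that face.
- panel_back (a joint): hinge of the reflector's back (+x) panel: rad, 0 = flat outward on the table, 1.571 = upright at its stop; starts at 0 to 0.3. Stays where it is left (friction 0.12 N m; about 3 N at the bar lifts it). The hinge line runs parallel to that edge of the base board, 6.5 mm above the table, 83 mm behind the reflector's origin.
- panel_back_bar (a point): middle of the orange round pull bar of the back (+x) panel: 10 mm thick, 70 mm long, parallel to the hinge, posts at its ends; 70 mm from the hinge line along the panel, 34 mm off its mid-plane on the face that is up when flat and inside when upright. The bar can turn in the fingers. Axes: x from hinge to free edge, y along the bar, z out of that face.
- brush_jar: bystander: blue jar with brushes, 72 mm across, 95 mm tall, brushes to 205 mm; loose; origin at the centre of its underside.
- paint_bottle: bystander: white paint bottle with a blue label, 44 mm across, 105 mm tall; loose; origin at the centre of its underside.
- pigment_jar: bystander: glass jar with a red lid, 52 mm across, 60 mm tall; loose; origin at the centre of its underside.
- tape_roll: bystander: yellow roll of tape lying flat, 90 mm across, 24 mm tall; loose; origin at the centre of its underside.
- figurine: bystander: brass-coloured figurine, 52 mm across the foot, 98 mm tall; loose; origin at the centre of its underside.

How it is judged:
By the outcome, as a careful person would: the job done as asked, in the order asked, and still so for the second after the job is handed in, while the arm keeps its last pose, push and grip.
It also fails if it takes over 72 s, if anything falls off the work surface, if the arm or the gripper's body presses on something with over 40 N, if the wrist force passes 120 N, or if a joint passes its speed limit or range.

## Working session

There is one attempt and no reset: what is moved stays moved. The work goes in short steps, Python scripts to look and compute and a tool call to move; the robot and the scene stay as the last step left them, time stands still between calls to the robot, and variables do not carry over. Pictures are saved under pics/ and viewed, at most 10 in all, crops included, and the job is handed in when it is done.

Besides the shell and the picture viewer there is one more tool, called as name(argument=value, ...) on one line, values as JSON. arm_command: Moves the arm, as the interface text tells. Its arguments: {"type":"object","properties":{"steps":{"type":"array","items":{"type":"array","items":{"type":"number"}}},"force":{"type":"number"}},"required":["steps"]}

```bash
mkdir -p pics; cat > h.py <<'E'
import numpy as np,cv2
from cell import monitor,imaging,job,find_in,trace
def px(c,P):
    P=np.atleast_2d(np.array(P,float)); v=c["view"]; q=P@v[:3,:3].T+v[:3,3]; u=q@c["mtx"].T; return u[:,:2]/u[:,2:]
def onz(c,uv,z):
    v=c["view"]; R=v[:3,:3]; o=-R.T@v[:3,3]; d=R.T@np.linalg.inv(c["mtx"])@np.array([uv[0],uv[1],1.]); return o+d*(z-o[2])/d[2]
def save(c,n): cv2.imwrite(n,c["img"][:,:,::-1])
E
python3 - <<'E'
from h import *
print(monitor.read_state())
for n in("scene","top"):
    c=imaging.camera(n); save(c,f"pics/{n}0.png"); v=c["view"]; print(n,-v[:3,:3].T@v[:3,3],c["mtx"].tolist(),v[:3,:3].round(2).tolist())
    for t in("reflector","lamp","spare_lamp","rack","panel_left_bar","panel_right_bar","panel_back_bar","brush_jar","paint_bottle","pigment_jar","tape_roll","figurine"):
        print(t,[(round(d["p"],2),np.round(d["rect"],1).tolist(),onz(c,d["rect"][:2],30).round(0).tolist()) for d in find_in(c,t)[:2]])
E
```

```text
{'clock': 0.0, 'joints': array([ 1.15437454e+00,  3.00468355e-01,  1.52157559e+00, -1.08038178e-05,
        1.32067582e+00, -6.66100415e-02]), 'qd': array([ 1.29734507e-03,  6.18208699e-04, -4.04120768e-05, -1.11534294e-03,
        1.42701445e-03, -1.98298461e-03]), 'effort': array([ 1.95112414e-03, -5.31812847e+01, -3.52731800e+01,  7.09411665e-02,
        2.43060436e-02, -8.87274109e-05]), 'eef_pos': array([188.41245531, 516.47303473, 223.89013999]), 'eef_rot': array([-3.14046735e+00, -6.45797858e-05,  2.79178356e+00]), 'wrist_force': array([ 0.5610026 , -0.6763774 , -0.66799978]), 'moment': array([-0.05689718,  0.03961343,  0.01772963]), 'finger_force': 0.0, 'finger_gap': 93.96971147765008}
scene [1009.87451357 -613.91132886  954.59817137] [[399.36498057348007, 0.0, 254.3416780295702], [0.0, 399.36498057348007, 196.8399339842116], [0.0, 0.0, 1.0]] [[0.8, 0.6, -0.01], [0.45, -0.61, -0.65], [-0.4, 0.52, -0.76]]
reflector [(0.62, [273.2, 177.6, 122.2, 99.9], [523.0, 116.0, 30.0])]
lamp [(0.8, [185.1, 270.1, 20.9, 32.9], [530.0, -297.0, 30.0]), (0.4, [164.6, 211.5, 19.4, 22.4], [344.0
[... 1566 characters left out ...]
 [491.0, 276.0, 30.0])]
panel_right_bar [(0.98, [266.1, 218.7, 32.9, 55.6], [496.0, -32.0, 30.0])]
panel_back_bar [(0.63, [210.1, 176.4, 79.1, 35.2], [621.0, 128.0, 30.0]), (0.15, [312.7, 128.4, 32.4, 45.9], [761.0, -175.0, 30.0])]
brush_jar [(0.76, [311.9, 128.2, 33.6, 46.9], [762.0, -173.0, 30.0]), (0.42, [324.9, 276.8, 23.6, 17.3], [331.0, -194.0, 30.0])]
paint_bottle [(0.82, [129.4, 156.9, 21.4, 18.4], [683.0, 365.0, 30.0])]
pigment_jar [(0.65, [324.6, 275.6, 24.2, 19.1], [334.0, -193.0, 30.0])]
tape_roll [(0.55, [134.8, 277.4, 32.5, 29.2], [336.0, 339.0, 30.0])]
figurine [(0.84, [357.1, 145.2, 26.0, 20.5], [708.0, -304.0, 30.0]), (0.7, [366.2, 201.1, 26.8, 19.6], [543.0, -322.0, 30.0])]
```

View pics/top0.png

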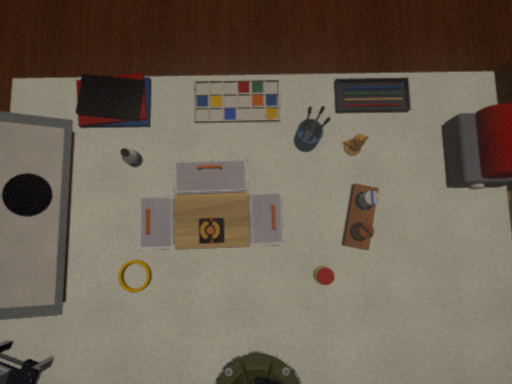

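View pics/scene0.png

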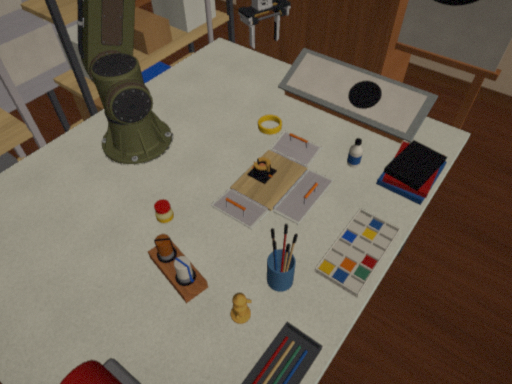

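```bash
cat > fit.py <<'E'
from h import *
from scipy.optimize import least_squares
def bars(c,box=None):
    h=cv2.cvtColor(c["img"],cv2.COLOR_RGB2HSV).astype(int)
    m=((h[...,0]<15)&(h[...,1]>150)&(h[...,2]>110)).astype(np.uint8)
    n,l,s,ce=cv2.connectedComponentsWithStats(m); return [(s[i,4],s[i,:4].tolist(),ce[i]) for i in range(1,n) if s[i,4]>8]
def barpos(p,k,off=0):
    x,y,w=p[:3]; a=p[3+k]; r=70*np.cos(a)-34*np.sin(a); z=6.5+70*np.sin(a)+34*np.cos(a)
    L=[(0,112+r),(0,-112-r),(83+r,0)][k]; c,s=np.cos(w),np.sin(w)
    d=[(c,s),(c,s),(-s,c)][k]
    return np.array([x+c*L[0]-s*L[1]+off*d[0],y+s*L[0]+c*L[1]+off*d[1],z])
E
python3 - <<'E'
from fit import *
cs={}
for n in("scene","top"):
    c=cs[n]=imaging.camera(n); print(n)
    for b in bars(c): print(b[0],b[1],b[2].round(1))
    r=trace(c,"rack")[:1]; l=trace(c,"lamp")[:1]
    for nm,q in(("rack",r),("lamp",l)):
        if q:
            ys,xs=np.nonzero(q[0]["region"]); print(nm,q[0]["p"],np.round(q[0]["rect"],1),cv2.minAreaRect(np.c_[xs,ys].astype(np.float32)))
    box=(340,175,50,85) if n=="top" else (140,225,75,80)
    x,y,w,h=box; cr=cv2.resize(c["img"][y:y+h,x:x+w,::-1],None,fx=6,fy=6,interpolation=cv2.INTER_CUBIC); cv2.imwrite(f"pics/l_{n}.png",cr)
a=cv2.imread("pics/l_top.png");b=cv2.imread("pics/l_scene.png");H=max(a.shape[0],b.shape[0])
pad=lambda i:cv2.copyMakeBorder(i,0,H-i.shape[0],0,0,0)
cv2.imwrite("pics/l.png",np.hstack([pad(a),pad(b)]))
E
```

```text
scene
391 [382, 51, 27, 30] [395.   65.7]
36 [290, 134, 17, 8] [297.6 137.5]
13 [259, 163, 6, 3] [261.7 164.3]
47 [305, 183, 13, 15] [310.7 190. ]
21 [424, 185, 6, 8] [426.3 188.6]
52 [226, 198, 19, 12] [235.  203.6]
152 [154, 200, 16, 14] [162.3 206.4]
400 [150, 248, 57, 54] [178.6 279.2]
49 [362, 257, 13, 11] [368.1 262.8]
116 [340, 258, 16, 14] [347.7 264.1]
10 [370, 259, 7, 4] [373.3 260.1]
10 [280, 340, 6, 8] [282.5 343.5]
9 [275, 349, 5, 6] [276.6 352. ]
9 [269, 356, 5, 7] [271.3 359.2]
rack 0.78 [177.4 276.4  61.3  56.9] ((177.98782348632812, 268.6097717285156), (65.90532684326172, 30.141538619995117), 51.34019470214844)
lamp 0.78 [186.9 270.   22.2  30. ] ((184.81997680664062, 270.239990234375), (28.142852783203125, 19.940412521362305), 81.8698959350586)
top
104 [252, 95, 11, 11] [257.3  99.6]
46 [197, 165, 24, 3] [208.7 166. ]
55 [272, 205, 3, 24] [272.9 216.7]
51 [146, 209, 3, 25] [147.5 221.1]
38 [207, 227, 7, 7] [210.1 229.9]
199 [318, 268, 16, 16] [325.4 275.7]
rack 0.56 [359.2 216.4  33.2  66.5] ((359.9836120605469, 216.62692260742188), (29.177461624145508, 63.95367431640625), 7.35237979888916)
lamp 0.69 [368.5 198.3  26.4  19.2] ((367.45001220703125, 199.35000610351562), (16.76007080078125, 24.033309936523438), 71.56504821777344)
```

View pics/l.png

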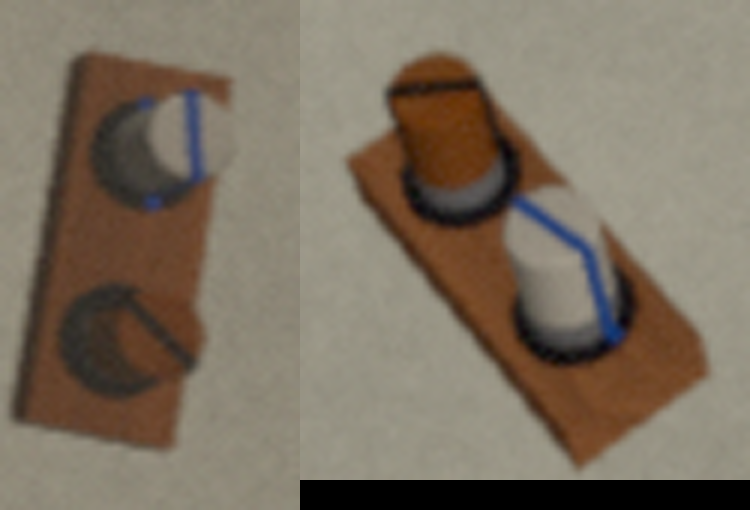

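```bash
python3 - <<'E'
from fit import *
S=imaging.camera("scene");T=imaging.camera("top")
obs=[(T,0,(147.5,221.1)),(T,1,(272.9,216.7)),(T,2,(208.7,166)),(S,0,(297.6,137.5)),(S,1,(235,203.6)),(S,2,(310.7,190))]
f=lambda p:np.concatenate([px(c,barpos(p,k))[0]-o for c,k,o in obs])
r=least_squares(f,[510,130,0,.1,.1,.1]);print("refl",r.x.round(3),f(r.x).round(1))
p=r.x
for k in range(3):print(barpos(p,k).round(1))
cy,sy=np.cos(p[2]),np.sin(p[2]);H=np.array([p[0]-30*cy,p[1]-30*sy,58]);print("holder",H.round(1),px(T,H),px(S,H))
for nm,cr in(("top",T),("scene",S)):
    pass
e=lambda q:np.array(q)/6-.42
for c,o,ends in((T,(340,175),[(190,92),(197,180)]),(S,(140,225),[(215,200),(290,247)])):
    w=[onz(c,e(q)+o,107)[:2] for q in ends];print("lamp",np.mean(w,0).round(1),np.linalg.norm(w[0]-w[1]).round(1),np.degrees(np.arctan2(*(w[1]-w[0])[::-1])).round(1))
for c,o,ends in((T,(340,175),[(147,103),(152,203)]),):
    w=[onz(c,e(q)+o,41)[:2] for q in ends];print("collar",np.mean(w,0).round(1),np.linalg.norm(w[0]-w[1]).round(1),np.degrees(np.arctan2(*(w[1]-w[0])[::-1])).round(1))
# amber
w=[onz(T,e(q)+(340,175),107)[:2] for q in[(120,290),(192,365)]];print("amber",np.mean(w,0),np.linalg.norm(w[0]-w[1]))
cr=[]
for c,(x,y) in((T,(135,155)),(S,(210,115))):cr.append(cv2.resize(c["img"][y:y+100,x:x+150,::-1],None,fx=2.6,fy=2.6*2 if 0 else 2.6,interpolation=cv2.INTER_CUBIC))
cv2.imwrite("pics/r.png",np.hstack(cr))
E
```

```text
refl [4.96972e+02 1.27727e+02 2.50000e-02 1.99000e-01 8.70000e-02 0.00000e+00] [-0.3 -0.2 -0.1 -0.5 -0.2  0.  -0.1 -0.3 -0.3 -0.  -0.6  0.2]
[492.6 301.5  53.7]
[501.5 -51.   46.5]
[649.9 131.6  40.5]
holder [467. 127.  58.] [[209.29570681 229.13737866]] [[261.09137797 162.0359818 ]]
lamp [ 543.9 -313.2] 39.6 -178.8
lamp [ 547.3 -311.6] 40.3 3.1
collar [ 544.4 -313.4] 47.9 179.7
amber [ 459.17403476 -291.84485499] 44.72280373615362
```

View pics/r.png

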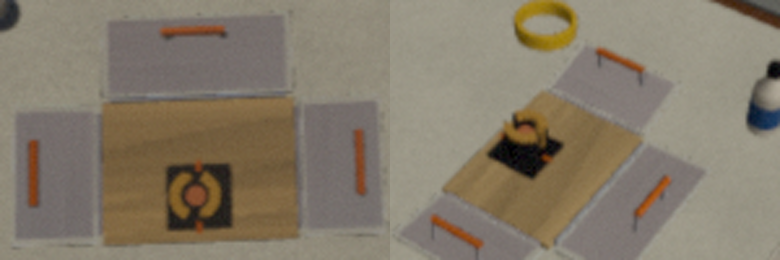

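```bash
cat > mv.py <<'E'
from fit import *
P=[496.97,127.73,.025,.199,.087,.0]
def rows(pts,yaw=None,cmd=None):
    s=monitor.read_state(); e=np.array(s["eef_pos"] if cmd is None else cmd[:3],float); w=s["eef_rot"][2] if cmd is None else np.radians(cmd[3])
    c,k=np.cos(w),np.sin(w)
    print("yaw",round(np.degrees(w),2),"turn",None if yaw is None else round((np.degrees(w)-yaw+180)%360-180,1),"clk",round(s["clock"],2))
    for p in pts:
        d=np.array(p)-e; print([round(float(v),1) for v in(c*d[0]+k*d[1],k*d[0]-c*d[1],-d[2])])
def arc(k,n=10,over=.03):
    out=[]
    for a in np.linspace(P[3+k],np.pi/2+over,n+1)[1:]:
        q=list(P);q[3+k]=a;out.append(barpos(q,k))
    return out
E
python3 -c "
from mv import *
rows([(492.6,301.5,130),(492.6,301.5,53.7)],181.4)
print('arc');rows(arc(0),181.4,[492.6,301.5,53.7,181.4])"
```

```text
yaw 159.96 turn -21.4 clk 1.7
[-359.5, -97.9, 94.4]
[-359.5, -97.9, 170.7]
arc
yaw 181.4 turn 0.0 clk 1.7
[-0.0, -7.1, -8.2]
[-0.0, -15.4, -15.3]
[-0.0, -24.6, -21.1]
[-0.0, -34.5, -25.7]
[-0.1, -44.9, -28.8]
[-0.1, -55.7, -30.4]
[-0.1, -66.6, -30.5]
[-0.1, -77.4, -29.0]
[-0.1, -87.9, -26.1]
[-0.1, -97.9, -21.7]
```

arm_command(steps=[[0.6, -60, -16, 16, -10], [0.6, -120, -32, 32, -20], [0.6, -180, -49, 48, -21.4], [0.6, -240, -65, 64, -21.4], [0.6, -300, -81, 80, -21.4], [0.6, -359.5, -97.9, 94.4, -21.4], [0.6, -359.5, -97.9, 94.4, -21.4], [0.6, -359.5, -97.9, 94.4, -21.4], [0.6, -359.5, -97.9, 94.4, -21.4]], force=15)

```text
clock: 2.82
eef_pos: [491.8, 302.6, 130.5]
eef_rot: [3.141, 0.0, -3.117]
wrist_force: [-0.4, -0.5, -0.3]
finger_gap: 56.5
finger_force: 0.0
```

```bash
python3 -c "
from mv import *
print(monitor.read_state()['eef_pos'],monitor.read_state()['finger_gap'])
rows([(492.6,301.5,53.7)],181.4)"
```

```text
[491.80191448 302.57935424 130.51624578] 56.49149597601493
yaw -178.57 turn 0.0 clk 2.83
[-0.8, -1.1, 76.8]
```

Well positioned; descend, grip.

arm_command(steps=[[0.6, -0.8, -1, 40, 0], [0.6, -0.8, -1, 76.5, 0], [0.6, -0.8, -1, 76.5, 0], [0.05, -0.8, -1, 76.5, 0], [0.05, -0.8, -1, 76.5, 0], [0.05, -0.8, -1, 76.5, 0], [0.05, -0.8, -1, 76.5, 0], [0.05, -0.8, -1, 76.5, 0], [0.05, -0.8, -1, 76.5, 0]])

```text
clock: 3.95
eef_pos: [493.5, 300.3, 53.5]
eef_rot: [-3.141, -0.0, -3.118]
wrist_force: [0.3, -1.3, 0.2]
finger_gap: 9.7
finger_force: 15.0
```

arm_command(steps=[[0.05, 0, -7.1, -8.2, 0], [0.05, 0, -15.4, -15.3, 0], [0.05, 0, -24.6, -21.1, 0], [0.05, 0, -34.5, -25.7, 0], [0.05, 0, -44.9, -28.8, 0], [0.05, 0, -55.7, -30.4, 0], [0.05, 0, -66.6, -30.5, 0], [0.05, 0, -77.4, -29, 0], [0.05, 0, -87.9, -26.1, 0], [0.05, 0, -97.9, -21.7, 0], [0.05, 0, -99, -21.5, 0], [0.05, 0, -99, -21.5, 0]])

```text
clock: 5.45
eef_pos: [496.1, 204.2, 75.4]
eef_rot: [3.136, 0.002, -3.118]
wrist_force: [-0.1, 29.1, 2.0]
finger_gap: 9.7
finger_force: 15.0
```

```bash
python3 -c "
from mv import *
print(barpos([*P[:3],1.571,0,0],0), monitor.read_state()['eef_pos'],monitor.read_state()['wrist_force'])
for n in('top','scene'):
  c=imaging.camera(n)
  print([b[1:] for b in bars(c) if b[0]<70]); print(px(c,barpos([*P[:3],1.571,0,0],0)))
"
```

```text
[495.02055949 205.69137431  76.49307366] [496.12845347 204.19420525  75.40086035] [-0.14827712 29.12423939  2.03311252]
[([77, 81, 2, 11], array([77.16666667, 85.75      ])), ([239, 83, 10, 9], array([242.54761905,  87.33333333])), ([197, 165, 24, 3], array([208.96, 166.12])), ([272, 205, 3, 24], array([272.92592593, 216.72222222])), ([210, 216, 3, 5], array([210.77777778, 217.88888889])), ([207, 227, 7, 7], array([210.24390244, 230.        ])), ([210, 241, 3, 4], array([211.33333333, 242.55555556]))]
[[179.82623951 218.96843823]]
[([400, 142, 6, 7], array([402.68421053, 145.10526316])), ([286, 149, 7, 5], array([288.94117647, 151.05882353])), ([259, 163, 6, 3], array([261.69230769, 164.30769231])), ([385, 175, 11, 6], array([389.        , 177.38888889])), ([305, 183, 13, 15], array([310.54347826, 190.19565217])), ([226, 198, 19, 12], array([235.11320755, 203.69811321])), ([159, 235, 9, 2], array([162.90909091, 235.63636364])), ([160, 241, 9, 6], array([164.52173913, 243.43478261])), ([273, 338, 14, 19], array([279.5862069 , 347.65517241])), ([263, 358, 11, 14], array([267.90909091, 364.04545455])), ([254, 376, 7, 8], array([256.92307692, 379.53846154]))]
[[282.5022277 147.8514066]]
```

arm_command(steps=[[0.25, 0, 2, 0, 0], [0.25, 0, 2, 0, 0], [0.25, 0, 2, 0, 0], [0.25, 0, 2, 0, 0], [0.25, 0, 2, -45, 0], [0.25, 0, 2, -90, 0], [0.25, 0, 2, -90, 0]])

```text
clock: 6.42
eef_pos: [497.1, 203.8, 168.2]
eef_rot: [3.14, 0.006, -3.118]
wrist_force: [0.6, -0.6, -0.6]
finger_gap: 23.4
finger_force: 0.0
```

```bash
python3 -c "
from mv import *
print(monitor.read_state()['eef_pos'],monitor.read_state()['wrist_force'])
rows([(649.9,131.6,150)],91.4)
print('arc');rows(arc(2),91.4,[649.9,131.6,40.5,91.4])
c=imaging.camera('scene')
print([b[1:] for b in bars(c) if b[0]<70][:5],px(c,barpos([*P[:3],1.571,0,0],0)))
"
```

```text
[497.05946438 203.80636734 168.23622029] [ 0.55948888 -0.56182302 -0.5777218 ]
yaw -178.65 turn 89.9 clk 6.42
[-151.1, -75.8, 18.2]
arc
yaw 91.4 turn 0.0 clk 6.42
[-0.0, -6.3, -10.7]
[-0.1, -14.2, -20.3]
[-0.1, -23.6, -28.5]
[-0.1, -34.2, -35.1]
[-0.1, -45.6, -39.9]
[-0.1, -57.7, -42.8]
[-0.1, -70.1, -43.8]
[-0.1, -82.5, -42.8]
[-0.1, -94.6, -39.8]
[-0.1, -106.1, -34.9]
[([398, 0, 9, 15], array([401.87931034,   6.15517241])), ([400, 142, 8, 7], array([402.88235294, 144.88235294])), ([274, 144, 19, 10], array([283.14, 148.32])), ([259, 163, 7, 3], array([261.92857143, 164.35714286])), ([385, 175, 10, 6], array([389.0625, 177.375 ]))] [[282.5022277 147.8514066]]
```

arm_command(steps=[[0.6, -40, -20, 5, 10], [0.6, -80, -40, 10, 20], [0.6, -120, -60, 14, 30], [0.6, -151, -75.8, 18, 40], [0.6, -151, -75.8, 18, 50], [0.6, -151, -75.8, 18, 60], [0.6, -151, -75.8, 18, 70], [0.6, -151, -75.8, 18, 80], [0.6, -151, -75.8, 18, 90], [0.6, -151, -75.8, 18, 90], [0.6, -151, -75.8, 18, 90]])

```text
clock: 7.85
eef_pos: [648.3, 131.3, 146.1]
eef_rot: [-3.14, 0.0, 1.598]
wrist_force: [-0.3, -0.5, -0.7]
finger_gap: 56.6
finger_force: 0.0
```

```bash
python3 -c "
from mv import *
print(monitor.read_state()['eef_pos'])
rows([(649.9,131.6,41)],91.4)"
```

```text
[648.29224048 131.25408686 146.14602414]
yaw 91.58 turn 0.2 clk 7.85
[0.3, 1.6, 105.1]
```

arm_command(steps=[[0.6, 0.3, 1.5, 50, 0], [0.6, 0.3, 1.5, 104, 0], [0.6, 0.3, 1.5, 104, 0], [0.05, 0.3, 1.5, 104, 0], [0.05, 0.3, 1.5, 104, 0], [0.05, 0.3, 1.5, 104, 0], [0.05, 0.3, 1.5, 104, 0], [0.05, 0.3, 1.5, 104, 0], [0.05, 0.3, 1.5, 104, 0]])

```text
clock: 8.98
eef_pos: [649.4, 131.7, 42.6]
eef_rot: [-3.14, 0.0, 1.595]
wrist_force: [-4.5, 0.1, -2.5]
finger_gap: 9.5
finger_force: 15.0
```

arm_command(steps=[[0.05, 0, -6.3, -10.7, 0], [0.05, 0, -14.2, -20.3, 0], [0.05, 0, -23.6, -28.5, 0], [0.05, 0, -34.2, -35.1, 0], [0.05, 0, -45.6, -39.9, 0], [0.05, 0, -57.7, -42.8, 0], [0.05, 0, -70.1, -43.8, 0], [0.05, 0, -82.5, -42.8, 0], [0.05, 0, -94.6, -39.8, 0], [0.05, 0, -105.5, -35, 0], [0.05, 0, -107, -35, 0], [0.05, 0, -107, -35, 0]])

```text
clock: 10.48
eef_pos: [545.6, 129.4, 79.7]
eef_rot: [3.133, -0.001, 1.594]
wrist_force: [19.5, 2.7, -2.9]
finger_gap: 9.2
finger_force: 15.0
```

arm_command(steps=[[0.25, 0, 1.5, 0, 0], [0.25, 0, 1.5, 0, 0], [0.25, 0, 1.5, 0, 0], [0.25, 0, 1.5, 0, 0], [0.25, 0, 1.5, -45, 0], [0.25, 0, 1.5, -90, 0], [0.25, 0, 1.5, -90, 0]])

```text
clock: 11.35
eef_pos: [545.8, 129.4, 171.3]
eef_rot: [3.136, -0.001, 1.595]
wrist_force: [0.4, 0.1, -0.1]
finger_gap: 23.5
finger_force: 0.0
```

```bash
python3 -c "
from mv import *
print(monitor.read_state()['eef_pos'])
rows([(501.5,-51,150)],181.4)
print('arc');rows(arc(1),181.4,[501.5,-51,46.5,181.4])
for n in('scene','top'):
  c=imaging.camera(n)
  print([b[2] for b in bars(c) if b[0]<70],[px(c,barpos([*P[:3],1.571,0,1.571],k)) for k in(0,2)])
"
```

```text
[545.75528237 129.44479416 171.34026764]
yaw 91.36 turn -90.0 clk 11.35
[-179.3, -48.5, 21.3]
arc
yaw 181.4 turn 0.0 clk 11.35
[0.1, 6.8, -9.6]
[0.1, 15.0, -18.0]
[0.1, 24.3, -25.2]
[0.1, 34.6, -30.9]
[0.1, 45.7, -34.9]
[0.1, 57.2, -37.2]
[0.1, 69.0, -37.8]
[0.1, 80.7, -36.6]
[0.1, 92.1, -33.6]
[0.1, 102.9, -28.9]
[array([497.11111111,  72.11111111]), array([401.89285714, 146.21428571]), array([284.18181818, 148.63636364]), array([283.05882353, 168.01960784]), array([261.5       , 164.28571429]), array([389.52631579, 177.63157895]), array([235.1372549, 203.7254902]), array([162.7826087 , 243.34782609]), array([284.18181818, 341.18181818]), array([270.56862745, 360.25490196]), array([256.        , 380.88888889])] [array([[282.5022277, 147.8514066]]), array([[282.05699521, 168.03283436]])]
[array([77.5   , 85.0625]), array([242.86956522,  86.94202899]), array([142.63636364, 111.77272727]), array([272.96296296, 216.61111111]), array([368. , 224.4])] [array([[179.82623951, 218.96843823]]), array([[207.84834889, 200.14975676]])]
```

arm_command(steps=[[0.6, -45, -12, 5, -10], [0.6, -90, -24, 10, -20], [0.6, -135, -36, 15, -30], [0.6, -179.3, -48.5, 20, -40], [0.6, -179.3, -48.5, 20, -50], [0.6, -179.3, -48.5, 20, -60], [0.6, -179.3, -48.5, 20, -70], [0.6, -179.3, -48.5, 20, -80], [0.6, -179.3, -48.5, 20, -90], [0.6, -179.3, -48.5, 20, -90], [0.6, -179.3, -48.5, 20, -90]])

```text
clock: 12.82
eef_pos: [500.0, -51.1, 147.3]
eef_rot: [3.141, -0.001, -3.122]
wrist_force: [-0.4, 0.1, 0.7]
finger_gap: 56.0
finger_force: 0.0
```

```bash
python3 -c "
from mv import *
print(monitor.read_state()['eef_pos'])
rows([(501.5,-51,46.5)],181.4)"
```

```text
[500.00654948 -51.14037173 147.33531974]
yaw -178.87 turn -0.3 clk 12.82
[-1.5, 0.1, 100.8]
```

arm_command(steps=[[0.6, -1.5, 0, 50, 0], [0.6, -1.5, 0, 100, 0], [0.6, -1.5, 0, 100, 0], [0.05, -1.5, 0, 100, 0], [0.05, -1.5, 0, 100, 0], [0.05, -1.5, 0, 100, 0], [0.05, -1.5, 0, 100, 0], [0.05, -1.5, 0, 100, 0], [0.05, -1.5, 0, 100, 0]])

```text
clock: 13.95
eef_pos: [501.9, -51.2, 48.2]
eef_rot: [-3.141, 0.0, -3.118]
wrist_force: [-0.1, -1.2, 1.4]
finger_gap: 9.3
finger_force: 15.0
```

arm_command(steps=[[0.05, 0, 6.8, -9.6, 0], [0.05, 0, 15, -18, 0], [0.05, 0, 24.3, -25.2, 0], [0.05, 0, 34.6, -30.9, 0], [0.05, 0, 45.7, -34.9, 0], [0.05, 0, 57.2, -37.2, 0], [0.05, 0, 69, -37.8, 0], [0.05, 0, 80.7, -36.6, 0], [0.05, 0, 92.1, -33.6, 0], [0.05, 0, 102.5, -29, 0], [0.05, 0, 104, -29, 0], [0.05, 0, 104, -29, 0]])

```text
clock: 15.45
eef_pos: [499.7, 50.5, 76.8]
eef_rot: [-3.137, 0.0, -3.117]
wrist_force: [4.8, -29.9, 3.4]
finger_gap: 11.0
finger_force: 15.0
```

arm_command(steps=[[0.25, 0, -2, 0, 0], [0.25, 0, -2, 0, 0], [0.25, 0, -2, 0, 0], [0.25, 0, -2, 0, 0], [0.25, 0, -2, -45, 0], [0.25, 0, -2, -100, 0], [0.25, 0, -2, -100, 0]])

```text
clock: 16.32
eef_pos: [500.9, 51.0, 180.7]
eef_rot: [3.141, 0.007, -3.118]
wrist_force: [-0.3, 0.2, -0.9]
finger_gap: 23.5
finger_force: 0.0
```

```bash
python3 -c "
from mv import *
print(monitor.read_state()['eef_pos'])
rows([(545,-312.8,175)],165)
for n in('scene','top'):
  c=imaging.camera(n)
  print([b[2].round(1) for b in bars(c) if b[0]<70],[px(c,barpos([*P[:3],1.571,1.571,1.571],k)).round(1) for k in(0,1,2)])
"
```

```text
[500.88416803  51.04980984 180.74191771]
yaw -178.63 turn 16.4 clk 16.32
[-35.4, -364.8, 5.7]
[array([393.2,  38.2]), array([497.3,  72.2]), array([402.1, 146.2]), array([283. , 148.3]), array([261.9, 164.2]), array([282.9, 168.1]), array([254.9, 176.8]), array([389.9, 177.7]), array([162.9, 235.5]), array([162.5, 243.5]), array([ 66.6, 381.8])] [array([[282.5, 147.9]]), array([[254.5, 176.4]]), array([[282.1, 168. ]])]
[array([239.5,  87.5]), array([237. , 227.2]), array([210.3, 229.8])] [array([[179.8, 219. ]]), array([[236.7, 216.8]]), array([[207.8, 200.1]])]
```

arm_command(steps=[[0.95, -5, -50, 1, 5], [0.95, -10, -100, 2, 10], [0.95, -15, -155, 3, 16.4], [0.95, -20, -210, 4, 16.4], [0.95, -26, -265, 5, 16.4], [0.95, -31, -320, 5, 16.4], [0.95, -35.4, -364.8, 5, 16.4], [0.95, -35.4, -364.8, 5, 16.4], [0.95, -35.4, -364.8, 5, 16.4], [0.95, -35.4, -364.8, 5, 16.4]])

```text
clock: 17.68
eef_pos: [543.5, -311.9, 171.7]
eef_rot: [3.141, -0.001, 2.88]
wrist_force: [0.6, 0.5, -0.1]
finger_gap: 89.4
finger_force: 0.0
```

```bash
python3 -c "
from mv import *
print(monitor.read_state()['eef_pos'])
rows([(545,-312.8,80)],165)
c=imaging.camera('scene');x,y,w,h=130,180,110,110
a=cv2.resize(c['img'][y:y+h,x:x+w,::-1],None,fx=5,fy=5);cv2.imwrite('pics/g.png',a)
"
```

```text
[ 543.4983166  -311.89336441  171.66735581]
yaw 165.03 turn 0.0 clk 17.68
[-1.7, -0.5, 91.7]
```

View pics/g.png

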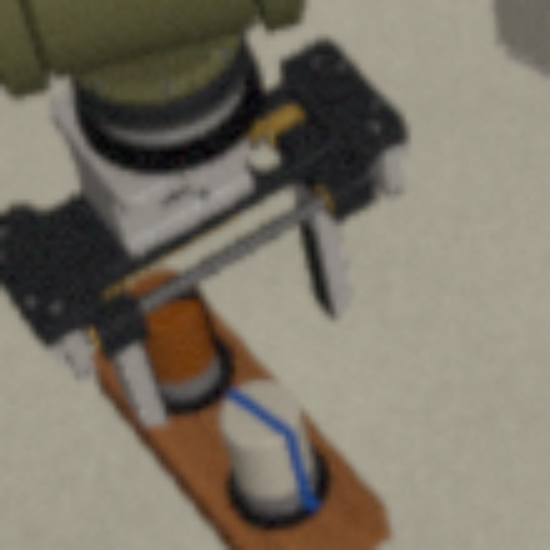

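arm_command(steps=[[0.95, -1.5, -0.5, 30, 0], [0.95, -1.5, -0.5, 60, 0], [0.95, -1.5, -0.5, 90, 0], [0.95, -1.5, -0.5, 90, 0], [0.3, -1.5, -0.5, 90, 0], [0.3, -1.5, -0.5, 90, 0], [0.3, -1.5, -0.5, 90, 0], [0.3, -1.5, -0.5, 90, 0], [0.3, -1.5, -0.5, 90, 0], [0.3, -1.5, -0.5, 90, 0]], force=45)

```text
clock: 18.98
eef_pos: [544.8, -313.9, 82.2]
eef_rot: [3.142, 0.0, 2.879]
wrist_force: [-1.0, -0.9, 2.4]
finger_gap: 39.1
finger_force: 45.0
```

arm_command(steps=[[0.3, 0, 0, -45, 0], [0.3, 0, 0, -90, 0], [0.3, 0, 0, -135, 0], [0.3, 0, 0, -135, 0], [0.3, 0, 0, -135, 0]])

```text
clock: 19.6
eef_pos: [544.4, -313.7, 215.7]
eef_rot: [3.141, -0.002, 2.879]
wrist_force: [-0.1, -0.3, -2.0]
finger_gap: 39.2
finger_force: 45.0
```

```bash
python3 -c "
from mv import *
print(monitor.read_state()['eef_pos'],monitor.read_state()['wrist_force'])
rows([(467,127,215)],165)
"
```

```text
[ 544.39472009 -313.713656    215.71195983] [-0.12331327 -0.26724114 -1.96279491]
yaw 164.96 turn -0.0 clk 19.6
[189.1, 405.5, 0.7]
```

arm_command(steps=[[0.3, 24, 51, 0, 0], [0.3, 48, 102, 0, 0], [0.3, 72, 153, 0, 0], [0.3, 96, 204, 0, 0], [0.3, 120, 255, 0, 0], [0.3, 144, 306, 0, 0], [0.3, 168, 357, 0, 0], [0.3, 189.1, 405.5, 0, 0], [0.3, 189.1, 405.5, 0, 0], [0.3, 189.1, 405.5, 0, 0], [0.3, 189.1, 405.5, 0, 0]])

```text
clock: 20.98
eef_pos: [467.4, 125.8, 216.5]
eef_rot: [-3.141, -0.001, 2.878]
wrist_force: [-0.1, 0.7, -1.6]
finger_gap: 39.8
finger_force: 45.0
```

```bash
python3 -c "
from mv import *
s=monitor.read_state();print(s['eef_pos'],s['eef_rot'],s['joints'])
c=imaging.camera('scene');x,y=205,75
a=cv2.resize(c['img'][y:y+120,x:x+120,::-1],None,fx=5,fy=5,interpolation=cv2.INTER_CUBIC);cv2.imwrite('pics/i.png',a)
e=s['eef_pos'];o=e-[0,0,73.2]
for z in(0,26,32,54):print(z,((px(c,o+[0,0,z])[0]-(x,y)+.42)*5).round(0),((px(c,o+[20,0,z])[0]-(x,y)+.42)*5).round(0),((px(c,o+[27,0,z])[0]-(x,y)+.42)*5).round(0))
"
```

```text
[467.44856995 125.75164349 216.49248536] [-3.14107458e+00 -8.34835868e-04  2.87758343e+00] [ 1.87167286e-01  1.60318592e-01  1.71171616e+00 -1.07010588e-04
  1.27053510e+00 -1.11958833e+00]
0 [282. 338.] [309. 351.] [319. 356.]
26 [283. 305.] [310. 318.] [319. 323.]
32 [283. 297.] [310. 310.] [319. 315.]
54 [283. 268.] [310. 281.] [320. 286.]
```

View pics/i.png

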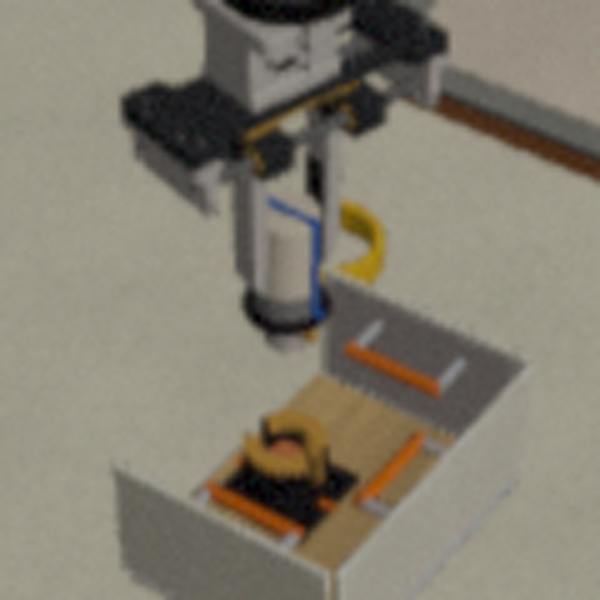

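```bash
cat > look.py <<'E'
from mv import *
def look(zoff=73.2,pr=True):
    s=monitor.read_state();c=imaging.camera('scene');e=s['eef_pos'];o=e-[0,0,zoff]
    h=cv2.cvtColor(c["img"],cv2.COLOR_RGB2HSV).astype(int)
    u0,v0=px(c,o+[0,0,60])[0].astype(int); m=np.zeros(h.shape[:2],bool); m[v0-40:v0+40,max(0,u0-25):u0+25]=1
    b=m&(h[...,0]>100)&(h[...,0]<130)&(h[...,1]>110)&(h[...,2]>50)
    ys,xs=np.nonzero(b); uv=np.c_[xs,ys]; wt=h[...,1][b]
    def model(p):
        w=p[2];d=np.array([np.cos(w),np.sin(w),0]);t=[]
        t+=[d*r+[0,0,98] for r in np.linspace(-20,20,30)]+[d*20.3+[0,0,z] for z in np.linspace(32,98,45)]
        return px(c,np.array(t)+o+[p[0],p[1],0])
    from scipy.spatial import cKDTree
    def f(p):
        M=model(p); a=cKDTree(M).query(uv)[0]; bb=cKDTree(uv).query(M)[0]; return np.r_[a,np.clip(bb,0,2.5)*.6]
    best=min((least_squares(f,[0,0,w0],diff_step=1e-3,x_scale=[1,1,.05],loss='soft_l1') for w0 in(-.1,0.01,.1,.2)),key=lambda r:r.cost)
    print("lamp off",best.x[:2].round(2),"yaw",np.degrees(best.x[2]).round(2),"cost",best.cost.round(2),len(uv),"tcp",e.round(1))
    return c,s,o,h,best.x
E
python3 - <<'E'
from look import *
for i in range(2): c,s,o,h,p=look()
x,y=225,135; sub=h[y:y+60,x:x+60]
g=(sub[...,0]>=13)&(sub[...,0]<25)&(sub[...,1]>130)&(sub[...,2]>70)
n,l,st,ce=cv2.connectedComponentsWithStats(g.astype(np.uint8))
print([(st[i].tolist(),ce[i].round(1)+[x,y]) for i in range(1,n) if st[i,4]>8])
H=np.array([467,127.,58]);t=np.linspace(0,6.28,60)
R=px(c,np.array([H+[27.5*np.cos(a),27.5*np.sin(a),z] for a in t for z in(0,-6)]));print(R.min(0),R.max(0))
R=px(c,np.array([H+[27.5*np.cos(a),27.5*np.sin(a),0] for a in t]));print(R.min(0),R.max(0))
a=cv2.resize(c['img'][y:y+60,x:x+60,::-1],None,fx=10,fy=10,interpolation=cv2.INTER_NEAREST)
for q,col in((R,(255,0,0)),(px(c,np.array([H+[15.5*np.cos(a),15.5*np.sin(a),0] for a in t])),(0,255,0))): cv2.polylines(a,[((q-(x,y)+.5)*10).astype(np.int32)],True,col,1)
cv2.imwrite("pics/hold.png",a)
E
```

```text
lamp off [17.87  3.61] yaw -44.49 cost 21.76 21 tcp [467.5 125.8 216.7]
lamp off [16.23  4.73] yaw -42.81 cost 18.76 23 tcp [467.5 125.8 216.8]
[([52, 11, 8, 4, 11], array([280.6, 147.1])), ([27, 22, 19, 15, 154], array([262.5, 164. ])), ([50, 30, 10, 12, 44], array([280.4, 170.6])), ([22, 36, 16, 11, 49], array([253.9, 176.4]))]
[252.51922782 156.09576038] [269.69477192 169.47798316]
[252.51922782 156.09576038] [269.69477192 168.13949669]
```

View pics/hold.png

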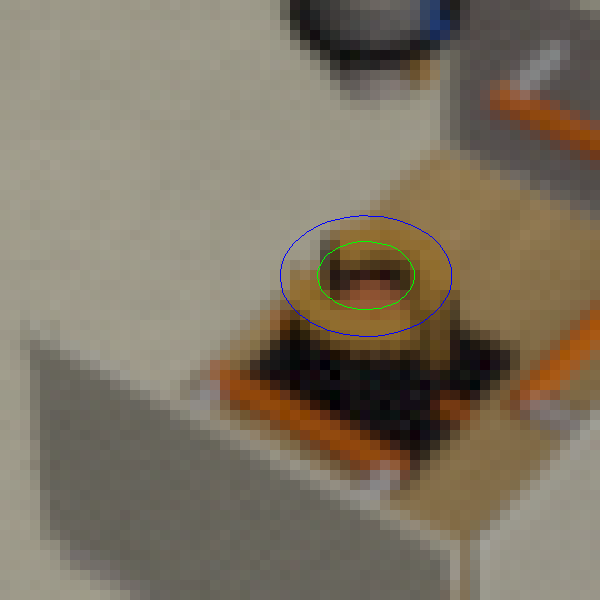

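```bash
sed -i 's/^    b=m&.*/    I=c["img"].astype(int); b=m\&(I[...,2]-I[...,0]>28)/; s/wt=h.*$/pass/' look.py; python3 - <<'E'
from look import *
for i in range(3): c,s,o,h,p=look()
E
```

```text
lamp off [5.14 0.18] yaw -4.42 cost 8.07 41 tcp [467.5 126.  216.9]
lamp off [5.21 0.14] yaw -5.15 cost 7.29 39 tcp [467.5 126.1 217. ]
lamp off [5.27 0.1 ] yaw -5.17 cost 7.66 40 tcp [467.5 126.3 217. ]
```

```bash
python3 - <<'E'
from h import *
T=imaging.camera("top");I=cv2.imread("pics/top0.png").astype(float);b=I[...,0]-I[...,2]
pts=[]
for r in range(190,206):
    w=np.clip(b[r,366:379]-5,0,None)
    print(r,b[r,366:379].astype(int))
    if w.sum()>40: pts.append(onz(T,((w*np.arange(366,379)).sum()/w.sum(),r),107)[:2])
pts=np.array(pts);f=np.polyfit(pts[:,0],pts[:,1],1);print(np.degrees(np.arctan(f[0])),np.polyval(f,545),len(pts))
E
```

```text
190 [-56 -53 -45 -35  -6  28  21 -15 -42 -52 -59 -53 -33]
191 [-37 -38 -29 -25   0  41  37   1 -30 -42 -51 -49 -34]
192 [-19 -23 -26 -21   0  37  41   2 -23 -30 -36 -45 -32]
193 [-20 -25 -26 -24  -3  34  43   7 -22 -24 -26 -31 -29]
194 [-24 -24 -23 -23  -4  36  44   7 -21 -24 -24 -24 -22]
195 [-24 -23 -20 -22  -2  35  48   7 -20 -24 -25 -23 -24]
196 [-24 -20 -24 -21 -10  28  52   8 -22 -22 -24 -24 -22]
197 [-22 -24 -22 -23  -9  21  47   7 -20 -22 -24 -23 -22]
198 [-24 -24 -25 -22 -10  20  50  11 -20 -24 -24 -25 -25]
199 [-23 -22 -23 -26 -11  19  50  14 -19 -21 -24 -23 -23]
200 [-24 -25 -23 -24 -15  17  50  22 -11 -21 -21 -20 -23]
201 [-19 -23 -23 -23 -22   8  48  26  -8 -22 -24 -23 -22]
202 [-14 -20 -23 -24 -19   3  50  29  -7 -22 -22 -20 -21]
203 [-16 -18 -18 -18 -19   0  47  36  -2 -20 -22 -22 -22]
204 [-11 -12 -14 -14 -12   7  41  30  -9 -33 -28 -24 -25]
205 [-11  -8 -12  -4   0  10  13 -14 -40 -45 -32 -23 -20]
1.1672076723895761 -313.33977113724666 14
```

arm_command(steps=[[0.3, 0.9, -0.5, 30, 0], [0.3, 0.9, -0.5, 60, 0], [0.3, 0.9, -0.5, 78, 0], [0.3, 0.9, -0.5, 78, 0], [0.3, 0.9, -0.5, 78, 0], [0.3, 0.9, -0.5, 78, 0]])

```text
clock: 22.08
eef_pos: [466.8, 126.6, 139.9]
eef_rot: [3.141, 0.001, 2.879]
wrist_force: [0.2, -0.6, -2.0]
finger_gap: 39.6
finger_force: 45.0
```

```bash
python3 - <<'E'
from look import *
rows([(466.6,126.6,124)],164.8)
c=imaging.camera("scene");x,y=232,125
cv2.imwrite("pics/d.png",cv2.resize(c['img'][y:y+55,x:x+55,::-1],None,fx=10,fy=10,interpolation=cv2.INTER_CUBIC))
E
```

```text
yaw 164.96 turn 0.2 clk 22.07
[0.2, -0.0, 15.9]
```

View pics/d.png

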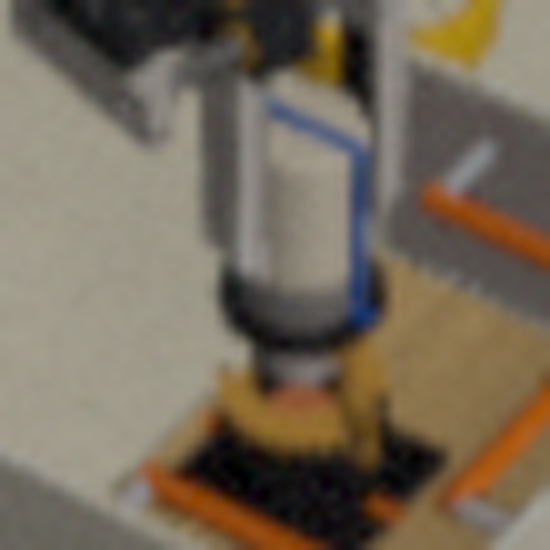

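arm_command(steps=[[0.3, 0.2, 0, 4, 0], [0.3, 0.2, 0, 8, 0], [0.3, 0.2, 0, 12, 0], [0.3, 0.2, 0, 14, 0], [0.3, 0.2, 0, 14, 0]])

```text
clock: 22.75
eef_pos: [466.1, 126.5, 124.9]
eef_rot: [-3.141, -0.0, 2.879]
wrist_force: [0.2, -0.0, -0.6]
finger_gap: 39.6
finger_force: 45.0
```

Cap entered without resistance. Continue.

arm_command(steps=[[0.3, 0, 0, 2, 0], [0.3, 0, 0, 4, 0], [0.3, 0, 0, 6, 0], [0.3, 0, 0, 7, 0], [0.3, 0, 0, 7, 0]])

```text
clock: 23.38
eef_pos: [466.2, 126.6, 118.2]
eef_rot: [3.142, 0.0, 2.879]
wrist_force: [-1.0, -0.3, 2.0]
finger_gap: 39.5
finger_force: 45.0
```

arm_command(steps=[[0.3, 0, 0, 3, 0], [0.3, 0, 0, 6, 0], [0.3, 0, 0, 9, 0], [0.3, 0, 0, 11, 0], [0.3, 0, 0, 12.5, 0], [0.3, 0, 0, 13.5, 0], [0.3, 0, 0, 13.5, 0]])

```text
clock: 24.25
eef_pos: [466.4, 126.6, 105.1]
eef_rot: [3.141, 0.001, 2.879]
wrist_force: [-3.8, -0.8, 11.0]
finger_gap: 39.4
finger_force: 45.0
```

arm_command(steps=[[0.3, 0, 0, 0.5, 8], [0.3, 0, 0, 0.5, 16], [0.3, 0, 0, 0.5, 24], [0.3, 0, 0, 0.5, 32], [0.3, 0, 0, 0.5, 40], [0.3, 0, 0, 0.5, 48], [0.3, 0, 0, 0.5, 56], [0.3, 0, 0, 0.5, 64], [0.3, 0, 0, 0.5, 72], [0.3, 0, 0, 0.5, 80], [0.3, 0, 0, 0.5, 85], [0.3, 0, 0, 0.5, 85]])

```text
clock: 25.75
eef_pos: [467.2, 126.6, 105.1]
eef_rot: [3.139, -0.001, 1.394]
wrist_force: [0.1, -1.5, 13.3]
finger_gap: 39.6
finger_force: 45.0
```

```bash
python3 -c "
from mv import *
s=monitor.read_state();print(s['eef_pos'],np.degrees(s['eef_rot']),s['wrist_force'],s['moment'],s['joints'])
c=imaging.camera('scene');x,y=232,135
cv2.imwrite('pics/t.png',cv2.resize(c['img'][y:y+55,x:x+55,::-1],None,fx=10,fy=10,interpolation=cv2.INTER_CUBIC))"
```

```text
[467.17487892 126.62726113 105.09764723] [ 1.79841841e+02 -5.01168474e-02  7.98770176e+01] [ 0.10604193 -1.54589201 13.2670228 ] [-0.25113954  0.26733864 -0.05770546] [ 1.89091031e-01  2.94283598e-01  1.83113392e+00 -2.00890789e-04
  1.01328449e+00  3.65877651e-01]
```

View pics/t.png

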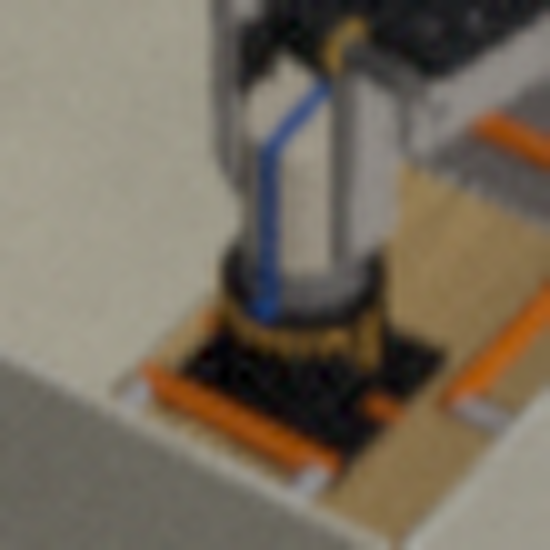

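arm_command(steps=[[0.3, 0, 0, 0.3, 3], [0.3, 0, 0, 0.5, 6], [0.3, 0, 0, 0.5, 8], [0.3, 0, 0, 0.5, 10], [0.3, 0, 0, 0.5, 10], [0.3, 0, 0, 0.5, 10]])

```text
clock: 26.55
eef_pos: [467.2, 127.3, 105.0]
eef_rot: [3.139, -0.002, 1.222]
wrist_force: [-2.3, 3.9, 17.7]
finger_gap: 39.5
finger_force: 45.0
```

```bash
python3 -c "
from mv import *
s=monitor.read_state();print(s['eef_pos'],np.degrees(s['eef_rot']),s['wrist_force'],s['moment'])"
```

```text
[467.1933554  127.25203905 104.96691279] [ 1.79850869e+02 -1.30916044e-01  7.00146507e+01] [-2.33198603  3.9079617  17.71988055] [0.777351   0.72129477 0.70582032]
```

arm_command(steps=[[0.3, 0, 0, 0.2, 1], [0.3, 0, 0, 0.2, 1], [0.3, 0, 0, 0.2, 1], [0.3, 0, 0, 0.2, 1], [0.3, 0, 0, 0.2, 1], [0.3, 0, 0, 0.2, 1]])

```text
clock: 27.3
eef_pos: [467.4, 127.5, 105.0]
eef_rot: [3.139, -0.003, 1.205]
wrist_force: [-2.6, 5.3, 18.8]
finger_gap: 39.6
finger_force: 45.0
```

```bash
python3 -c "
from mv import *
s=monitor.read_state();print(s['eef_pos'],np.degrees(s['eef_rot']),s['wrist_force'],s['moment'])
c=imaging.camera('scene');print([b[2].round(1) for b in bars(c) if b[0]<70 and 240<b[2][0]<300],[px(c,barpos([*P[:3],1.571,1.571,1.571],k)).round(1) for k in(0,1,2)])
save(c,'pics/fin.png')"
```

```text
[467.35069209 127.47342049 104.97302411] [ 1.79832220e+02 -1.63525403e-01  6.90288538e+01] [-2.56077346  5.25975536 18.82218068] [1.05539152 0.78174294 0.82224927]
[array([286. , 149.7]), array([282.9, 168.1]), array([255.1, 176.8])] [array([[282.5, 147.9]]), array([[254.5, 176.4]]), array([[282.1, 168. ]])]
```

View pics/fin.png

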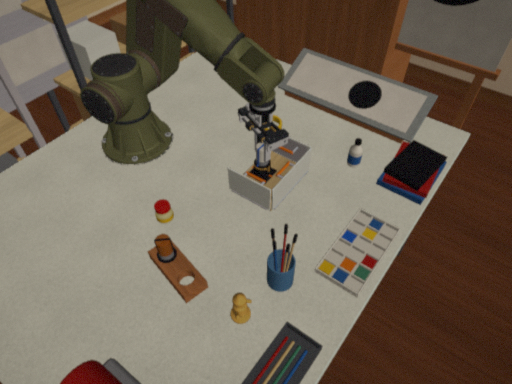

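```bash
python3 -c "
from cell import job
print(job.sign_off())"
```

```text
the job is handed in; nothing more can be done
None
```

I raised all three panels to their stops, then fitted the daylight lamp, turned it clockwise to its stop and pressed it flush on the rim. I handed the job in at about 27 s with the lamp still gripped; no verdict came back.

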